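# Clear the tablet counter and present its counting plate

## Robot

A 6-joint arm with a two-finger parallel gripper is mounted at the origin on the work surface. World frame = base frame: x ahead of the robot, y to its left, z up, the work surface at z = 0. Lengths are in m, angles in degrees, forces in N, time in s.
With the tool pointing down it reaches from about 0.375 to 0.9 m from the base axis. Payload 3.1 kg.
Tool frame: the origin (TCP) lies at the very end of the fingers, on their centre line; the grasp point (between the pads) lies 19 mm behind it; z points along the fingers, x is the direction in which the jaws open and shut, and the axes are right-handed (so a half turn about z gives the same grasp; the last joint's range is limited). The gripper opens to 87 mm and grips with 3 to 60 N. Pads are 19 mm wide; open, the fingers measure 117 mm over their backs; the gripper's body (75 mm by 190 mm) begins 51 mm behind the grasp point.
Start: joints at [54.803, 30.224, 82.088, -0, 67.689, -10.227], TCP at [0.264, 0.567, 0.223] pointing down, gripper open.
Joint ranges: [-176.69, 176.69], [-43.24, 126.21], [12.49, 139.97], [-82, 262], [0, 151.66], [-163.58, 163.58]. Speed limits (degrees/s): [159.86, 159.86, 180, 180, 180, 180].

## Interface

Orientations are given as a 3x3 rotation matrix whose columns are the frame's x, y, z axes.
In Python, from rig import bot gives the robot as it stands.
- The arm moves only by the tool arm_command, never from a script. Its argument "plan" is a list of rows, each an object of numbers: "claw": the opening, from 0 (shut) to 1 (fully open); "dx", "dy", "dz": the shift along the tool's x, y, z in cm; "twist": the turn about the tool's z in degrees. A call has 1 to 8 rows; each row is the pose to reach, as a shift and turn from the pose measured when the call began, along the tool's axes at that moment; what a row does not reach only later rows make up. A row lasts 1/12 s, in which the tool goes at most 41.7 mm and 7.16 degrees, less where a joint would pass 70% of its speed; a pose out of reach is approached as far as the arm can. A call with a gripper value outside its range is refused whole. The fingers move at their own pace and stop on an object; the grip force is fixed at half the most. Time passes only in rows, so rows that repeat a pose let the fingers close. It gives the time, the measured TCP pose, the force and the opening at its end, in the units of the state.
- bot.read_state(): the state, without advancing time (a new reading comes with each control period).
- bot.capture(name): name is "side" or "top"; returns the picture (384x512x3 uint8, red, green, blue); there is no depth.
- bot.calibration(name): a dict with "intrinsics" (3x3 intrinsics, pixels), "rvec" (rotation vector, rad) and "tvec" (3), from world to camera coordinates, as OpenCV has them. Camera axes: x right, y down, z forward; pixel columns grow to the right and rows downward; lengths in m; the calibration is good to about 2 mm. A picture is of the moment at which its call begins. calibration takes no time and is no camera call.
- bot.hand_in(): hands the job in, once; it reports no verdict.
The state is a dict: "time_s": time; "joint_positions": joint angles; "qvel": joint speeds; "tau": joint torques, N m; "position": TCP position; "tcp_rot": TCP orientation; "force": force on the tool from outside, world axes, zero at the start; "moment": the same for the moment, N m; "opening": opening from 0.0 (shut) to 1.0 (fully open).
Only numpy, scipy, OpenCV 4.12 (cv2) and the standard library are available. Lean on these libraries where they do the work, as an engineer would, in place of code of your own. Each camera call takes 0.05 s, during which the arm holds its last target.

## Task

Clear the tablet counter: press its spring treadle down to the stop and let it come back up, then lift the counter's cover flap and leave it standing open, draw out the perforated counting plate hidden beneath (not the blank with the round knob) and hold it up for the checker. Finish while still holding it in the gripper, still and upright, over the middle of the record book, its broad faces running along the book's long edges and its lower edge at least 10 cm above the book. Leave the blank and everything else on the table where it is.

Things in the scene. Friction and masses are not known exactly. Their poses are not given: they have to be found in the camera images.
- counter: Bench tablet counter, white box 140 (x) x 200 (y) x 110 mm high, fixed. Origin: centre of its underside, z up; its front with a dark display faces its own -x. The bay under the flap is 110 x 170 mm, its deck 50 mm above the table, with two slots (86 mm along x, 12 mm wide) at y = +34 and -34 mm: one holds the counting plate, the other the blank.
- flap (a joint): Angle of the aluminium cover flap (140 x 200 x 6 mm, 160 g) about its hinge along the counter's far (+x) top edge: 0 shut, about 1.57 upright, 1.9 fully back; may start slightly ajar. The hinge is stiff (0.22 N m of friction): the flap stays at whatever angle it is left. It counts as standing open above 1.2.
- flap_bar (a point): Middle of the round bar (10 mm thick) of the flap's D-shaped handle, parallel to the hinge. The handle lies in the plane of the flap and sticks out from its front edge; the opening between bar and flap edge is 45 mm deep and 80 mm wide, clear below. The bar is 190 mm from the hinge; shut, it is 113 mm above the table.
- flap_hinge (a point): Middle of the flap's hinge line, 65 mm to the +x side of the counter's origin and 110 mm above the table; the hinge line runs along the counter's y.
- plate_tab (a point): Centre of the counting plate's grip tab, a flat bar on top of the plate, 36 mm long (x) x 12 mm thick (y) x 28 mm high; the plate's lower edge is 78 mm below this point. In its slot it is 86 mm above the table, 24 mm below the counter's rim, 34 mm off the counter's middle; at least 45 mm is free beside the tab on either side, down to the deck. Axes as for plate.
- plate: Counting plate: upright aluminium plate with rows of dark holes, 80 mm long (x) x 8 mm thick (y) x 64 mm high without the tab, about 120 g, standing loosely in its slot with its axes along the counter's. Origin: middle of its lower edge; z up.
- blank: Blank: the same plate without holes, with a round knob (12 mm across, 22 mm high) in place of the flat tab, in the other slot. Stays there. Origin at the middle of its lower edge.
- treadle: Base of the spring treadle, a dark steel plate 130 (x) x 80 (y) x 12 mm, fixed on the table. Origin: centre of its underside. The steel pedal (110 x 60 x 8 mm) is hinged along y at the +x end of the base and slopes up towards its free -x end. Treadle and book may be on either side of the counter.
- pedal (a joint): Angle by which the pedal has been pressed: 0 at rest, 0.25 at its stop; it springs back by itself when let go. At the pad it takes about 3 N to start and about 7 N at the stop.
- pedal_pad (a point): Point to press: on the pedal's upper face near its free end, 90 mm from the hinge, about 54 mm above the table at rest and 32 mm at the stop.
- book: Record book lying on the table, 170 (x) x 120 (y) x 11 mm, with a row of counted tablets stuck on its cover; fixed. Origin: centre of its underside; its x runs along its long edges.
- jar: Bystander: amber jar, 52 mm across, 75 mm high, origin at the underside.
- flask: Bystander: white bottle, 44 mm across, 85 mm high, origin at the underside.
- scoop: Bystander: counting spatula 160 mm long, lying flat on the left; origin at the underside of its middle part.
- cup: Bystander: white cup, 68 mm across, 60 mm high, origin at the underside.
- carton: Bystander: cardboard carton 50 x 70 x 85 mm, origin at the underside.
- vial: Bystander: small amber vial, 34 mm across, 55 mm high, origin at the underside.
- weight: Bystander: brass weight, 32 mm across, 45 mm high, origin at the underside.

How it is judged (in metres and radians):
On the way, in this order (a step that is already met when the one before it is completed fails the run):
1. the treadle is pressed down to its stop (value of joint pedal above 0.225 rad), for 0.2 s.
2. the treadle is back up and the flap stands open (value of joint pedal below 0.08 rad and value of joint flap above 1.2 rad), for 0.2 s.
3. the gripper has drawn the counting plate clear of the counter (height (world z) of plate_tab above 0.18 m and contact force between plate and the fingers above 0.5 N), for 0.1 s.
At the end, for the whole second after the job is handed in: Fingers hold the plate still (<30 mm/s), off book and counter: tab centre >180 mm above the table, within 50 mm of the book's middle from above, upright within 0.26 rad, length within 0.3 rad of the book's long edges; flap open >1.2 rad, treadle back up <0.08 rad (all of step 2 and all of step 3 and horizontal distance between plate_tab and book below 0.05 m and angle between plate_tab's own z axis and vertical below 0.26 rad and angle between the x axis of plate and the x axis of book, either way round below 0.3 rad and contact force between plate and book below 0.1 N and contact force between plate and counter below 0.1 N and linear speed of plate below 0.03 m/s); the arm keeps its last pose, push and grip.
It fails at once if a bystander or the blank is moved by more than 40 mm (distance of any of jar, flask, scoop, cup, carton, vial, weight, blank from where it was at the start of the episode above 0.04 m).
It also fails if it takes over 64 s, if anything falls off the work surface, if the arm or the gripper's body presses on something with over 40 N, if the wrist force passes 120 N, or if a joint passes its speed limit or range.

## Working session

There is one attempt and no reset: what is moved stays moved. The work goes in short steps, Python scripts to look and compute and a tool call to move; the robot and the scene stay as the last step left them, time stands still between calls to the robot, and variables do not carry over. Pictures are saved under pics/ and viewed, and the job is handed in when it is done.

Besides the shell and the picture viewer there is one more tool, called after "Call:" in YAML: its name, and indented under it one key for each argument. arm_command: Moves the arm, as the interface text tells. Its arguments: {"type":"object","properties":{"plan":{"type":"array"}},"required":["plan"]}

```bash
ls; mkdir -p pics; python3 - <<'E'
from rig import bot
import cv2
for n in("side","top"):
    im=bot.capture(n); cv2.imwrite(f"pics/{n}0.png",im[:,:,::-1]); c=bot.calibration(n); print(n,c)
print(bot.read_state())
E
```

```text
pics
side {'intrinsics': array([[392.93407281,   0.        , 251.87965797],
       [  0.        , 392.93407281, 187.54946749],
       [  0.        ,   0.        ,   1.        ]]), 'rvec': array([ 2.07847422, -0.22114199,  0.12500765]), 'tvec': array([-0.52964872,  0.17310708,  0.90260486])}
top {'intrinsics': array([[469.85021143,   0.        , 254.01186784],
       [  0.        , 469.85021143, 186.52546566],
       [  0.        ,   0.        ,   1.        ]]), 'rvec': array([ 2.13924678, -2.11753145,  0.2259595 ]), 'tvec': array([0.02376146, 0.55843561, 1.28366183])}
{'time_s': 0.1, 'joint_positions': array([ 5.48043087e+01,  3.02741970e+01,  8.21488945e+01, -8.64945308e-04,
        6.76888644e+01, -1.02278575e+01]), 'qvel': array([-0.02446684, -0.10935896, -0.23721685,  0.08932453, -0.01857539,
       -0.0328099 ]), 'tau': array([-5.62568239e-04, -4.40989280e+01, -1.77148694e+01,  6.34425762e-02,
        5.34704479e-02, -4.16638568e-05]), 'position': array([0.26341702, 0.56605399, 0.22166434]), 'tcp_rot': array([[ 4.22103107e-01,  9.06547144e-01, -1.11481465e-03],
       [ 9.06545785e-01, -4.22104447e-01, -1.60483375e-03],
       [-1.92542568e-03, -3.33225214e-04, -9.99998091e-01]]), 'force': array([-0.40031115,  0.60889123,  1.10869929]), 'moment': array([-0.04098327,  0.07337073,  0.01496111]), 'opening': 0.9953161802796454}
```

View pics/side0.png

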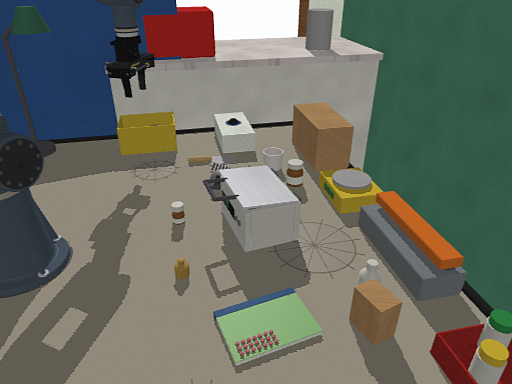

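View pics/top0.png

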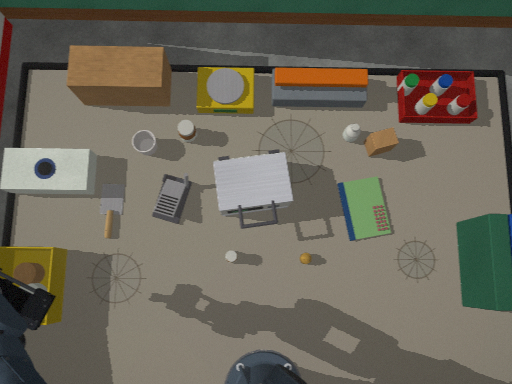

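The side view shows the counter at about (260,205), the book at (268,325) and the weight at (182,268). In the top view the counter is at (253,183) with its bar at (259,224), the treadle at (172,198) with its pad, the book at (365,208), the scoop at (110,210), a vial at (231,256) and the weight at (305,257). Next I'll enlarge the parts that matter.

```bash
cat > h.py <<'E'
import numpy as np, cv2
from rig import bot
def cam(n):
    c=bot.calibration(n);R=cv2.Rodrigues(c['rvec'])[0];return c['intrinsics'],R,np.array(c['tvec']).ravel()
def ray(n,uv):
    K,R,t=cam(n);d=R.T@np.linalg.inv(K)@np.array([uv[0],uv[1],1.]);return -R.T@t,d/np.linalg.norm(d)
def onz(n,uv,z):
    o,d=ray(n,uv);return o+d*(z-o[2])/d[2]
def proj(n,p):
    K,R,t=cam(n);q=K@(R@np.array(p)+t);return q[:2]/q[2]
def tri(u1,u2):
    o1,d1=ray('top',u1);o2,d2=ray('side',u2)
    s=np.linalg.lstsq(np.c_[d1,-d2],o2-o1,rcond=None)[0];a=o1+s[0]*d1;b=o2+s[1]*d2
    return (a+b)/2,np.linalg.norm(a-b)
def crop(n,x0,y0,x1,y1,s,f,im=None):
    im=bot.capture(n) if im is None else im
    cv2.imwrite(f,cv2.resize(im[y0:y1,x0:x1,::-1],None,fx=s,fy=s,interpolation=cv2.INTER_CUBIC))
E
python3 - <<'E'
from h import *
t=cv2.imread('pics/top0.png')[:,:,::-1];s=cv2.imread('pics/side0.png')[:,:,::-1]
crop('top',140,140,400,270,3,'pics/t1.png',t)
crop('side',150,140,330,275,4,'pics/s1.png',s)
E
```

```text
(no output)
```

View pics/t1.png

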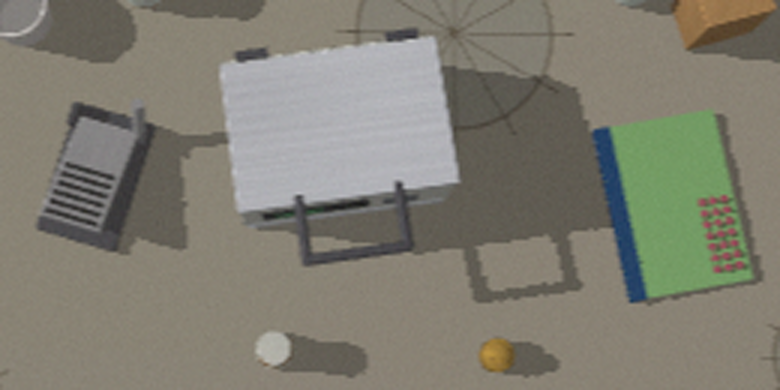

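View pics/s1.png

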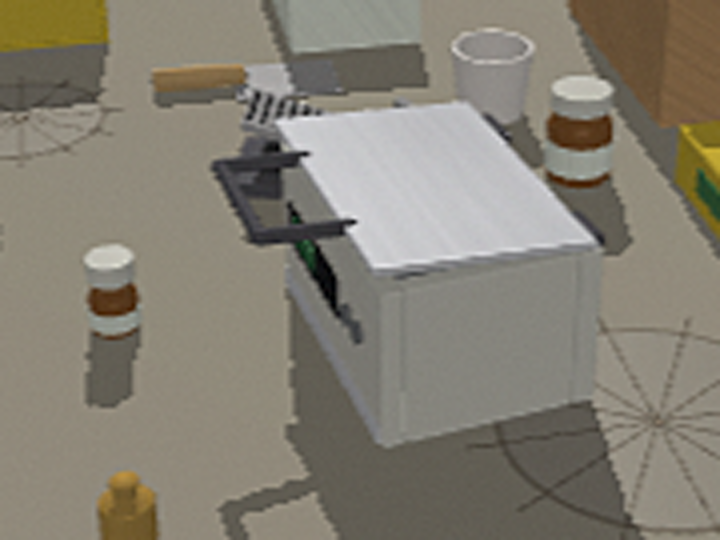

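```bash
python3 - <<'E'
from h import *
np.set_printoptions(precision=4,suppress=True)
T=lambda x,y:(x/3+140-1/3,y/3+140-1/3)
S=lambda x,y:(x/4+150-.4,y/4+140-.4)
print('barL',tri(T(303,261),S(215,163)))
print('barR',tri(T(410,247),S(257,239)))
print('bar mid',tri(T(356.5,254),S(236,201)))
print('flap FL',tri(T(238,213),S(278,125)),'FR',tri(T(458,182),S(380,271)),'BR',tri(T(436,38),S(600,243)),'BL',tri(T(220,68),S(465,102)))
B=[T(594,130),T(716,112),T(757,280),T(632,302)]
b=[onz('top',p,.011) for p in B];print('book',np.array(b),np.mean(b,0)); d=(b[0]-b[3]+b[1]-b[2])/2;print(np.linalg.norm(d),np.degrees(np.arctan2(d[1],d[0])),np.linalg.norm(b[0]-b[1]))
for z in (.012,): 
  tr=np.array([onz('top',p,z) for p in [T(73,104),T(154,127),T(118,250),T(38,228)]]);print('treadle',tr,tr.mean(0),np.linalg.norm(tr-np.roll(tr,1,0),axis=1)); d=tr[0]-tr[3]+tr[1]-tr[2];print(np.degrees(np.arctan2(d[1],d[0])))
print('vial',onz('top',T(274,348),.055),'weight',onz('top',T(497,355),.045))
E
```

```text
barL (array([0.4341, 0.0651, 0.131 ]), np.float64(0.0017555150319016873))
barR (array([ 0.4478, -0.029 ,  0.1301]), np.float64(0.001126794491019483))
bar mid (array([0.4412, 0.0181, 0.1294]), np.float64(0.0011053136308931282))
flap FL (array([0.4791, 0.1235, 0.1227]), np.float64(0.0021638733710711722)) FR (array([ 0.5088, -0.0723,  0.1268]), np.float64(0.002529546012548693)) BR (array([ 0.6434, -0.0541,  0.1166]), np.float64(0.0011727048850643752)) BL (array([0.6118, 0.1433, 0.1161]), np.float64(0.00030267002018232684))
book [[ 0.5801 -0.2184  0.011 ]
 [ 0.5998 -0.3399  0.011 ]
 [ 0.4341 -0.3727  0.011 ]
 [ 0.4117 -0.2507  0.011 ]] [ 0.5064 -0.2954  0.011 ]
0.1702524037255445 11.018301829213154 0.12314306602370576
treadle [[0.5997 0.2938 0.012 ]
 [0.5776 0.2138 0.012 ]
 [0.4565 0.2442 0.012 ]
 [0.477  0.3218 0.012 ]] [0.5277 0.2684 0.012 ] [0.1259 0.083  0.1249 0.0803]
-13.498854325067427
vial [0.3626 0.0914 0.055 ] weight [ 0.3585 -0.1155  0.045 ]
```

```bash
python3 - <<'E'
from h import *
t=cv2.imread('pics/top0.png')[:,:,::-1];s=cv2.imread('pics/side0.png')[:,:,::-1]
crop('top',145,165,200,230,10,'pics/t2.png',t)
crop('side',195,140,275,190,10,'pics/s2.png',s)
E
```

```text
(no output)
```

View pics/t2.png

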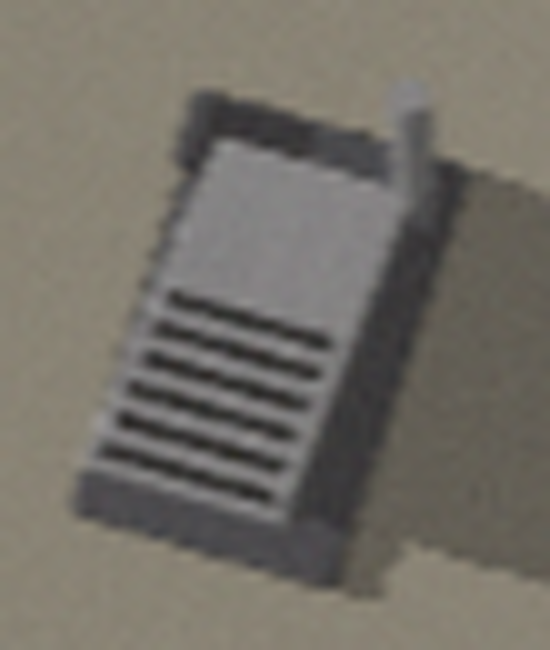

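View pics/s2.png

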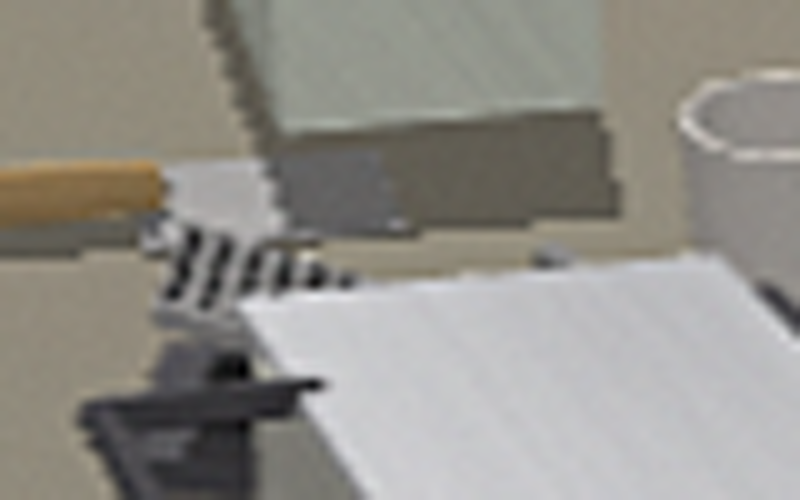

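```bash
cat >> h.py <<'E'
np.set_printoptions(precision=4,suppress=True)
def go(p,yaw=None):
    s=bot.read_state();R=s['tcp_rot'];d=R.T@(np.array(p)-s['position'])*100
    y=np.degrees(np.arctan2(R[1,0],R[0,0]))
    tw=None if yaw is None else -((yaw-y+180)%360-180)
    print('t',round(s['time_s'],2),'pos',s['position'],'yaw',round(y,2),'F',s['force'],'open',round(s['opening'],3),'j',s['joint_positions']);print('move cm',d.round(2),'twist',tw)
E
python3 - <<'E'
from h import *
U=lambda x,y:(x/10+145-.45,y/10+165-.45)
print('pad by 90% of pedal',onz('top',U(212,430),.054))
print('free edge mid',onz('top',U(188,497),.058), 'hinge edge',onz('top',U(310,170),.026))
c=np.array([.5277,.2684]);a=np.array([np.cos(np.radians(-13.5)),np.sin(np.radians(-13.5))])
print('by base',c-.033*a,c-.037*a)
print('post tip',tri(U(410,90),(0,0))[1])
go([.495,.275,.12],8.6)
E
```

```text
pad by 90% of pedal [0.4949 0.2771 0.054 ]
free edge mid [0.4753 0.2823 0.058 ] hinge edge [0.5755 0.2569 0.026 ]
by base [0.4956 0.2761] [0.4917 0.277 ]
post tip 0.38997177563342034
t 0.1 pos [0.2634 0.5661 0.2217] yaw 65.03 F [-0.4003  0.6089  1.1087] open 0.995 j [ 54.8043  30.2742  82.1489  -0.0009  67.6889 -10.2279]
move cm [-16.59  33.28  10.19] twist 56.43251378207131
```

Call:
arm_command:
  plan:
    - {"claw": 0,"dx": -2,"dy": 4,"dz": 0,"twist": 7}
    - {"claw": 0,"dx": -4,"dy": 8,"dz": 0,"twist": 14}
    - {"claw": 0,"dx": -6,"dy": 12,"dz": 1,"twist": 21}
    - {"claw": 0,"dx": -8.3,"dy": 16,"dz": 2,"twist": 28}
    - {"claw": 0,"dx": -10.5,"dy": 20.5,"dz": 3,"twist": 35}
    - {"claw": 0,"dx": -12.5,"dy": 25,"dz": 4,"twist": 42}
    - {"claw": 0,"dx": -14.6,"dy": 29,"dz": 6,"twist": 49}
    - {"claw": 0,"dx": -16.6,"dy": 33.3,"dz": 8,"twist": 56}

```text
time_s: 0.77
position: [0.4662, 0.3099, 0.16]
tcp_rot: [[0.989, 0.151, -0.0], [0.151, -0.989, -0.001], [-0.0, 0.001, -1.0]]
force: [1.1, 0.9, -0.3]
opening: 0.478
```

```bash
python3 - <<'E'
from h import *
go([.495,.276,.060],8.6)
E
```

```text
t 0.77 pos [0.4662 0.3099 0.16  ] yaw 8.68 F [ 1.0772  0.8856 -0.3122] open 0.478 j [22.2115 29.9609 95.0533 -0.0748 55.0195 13.5704]
move cm [ 2.33  3.78 10.  ] twist 0.08395757668756687
```

Call:
arm_command:
  plan:
    - {"claw": 0,"dx": 2.3,"dy": 3.8,"dz": 2}
    - {"claw": 0,"dx": 2.3,"dy": 3.8,"dz": 4}
    - {"claw": 0,"dx": 2.3,"dy": 3.8,"dz": 6}
    - {"claw": 0,"dx": 2.3,"dy": 3.8,"dz": 8}
    - {"claw": 0,"dx": 2.3,"dy": 3.8,"dz": 8.5}
    - {"claw": 0,"dx": 2.3,"dy": 3.8,"dz": 9}
    - {"claw": 0,"dx": 2.3,"dy": 3.8,"dz": 9}
    - {"claw": 0,"dx": 2.3,"dy": 3.8,"dz": 9}

```text
$.plan[0]: bad value
```

```bash
python3 - <<'E'
from h import *
go([.495,.276,.033],8.6)
t=bot.capture('top');crop('top',130,150,290,270,5,'pics/t3.png',t)
E
```

```text
t 0.77 pos [0.4662 0.3099 0.16  ] yaw 8.68 F [ 1.0772  0.8856 -0.3122] open 0.478 j [22.2115 29.9609 95.0533 -0.0748 55.0195 13.5704]
move cm [ 2.33  3.77 12.7 ] twist 0.08395757668756687
```

View pics/t3.png

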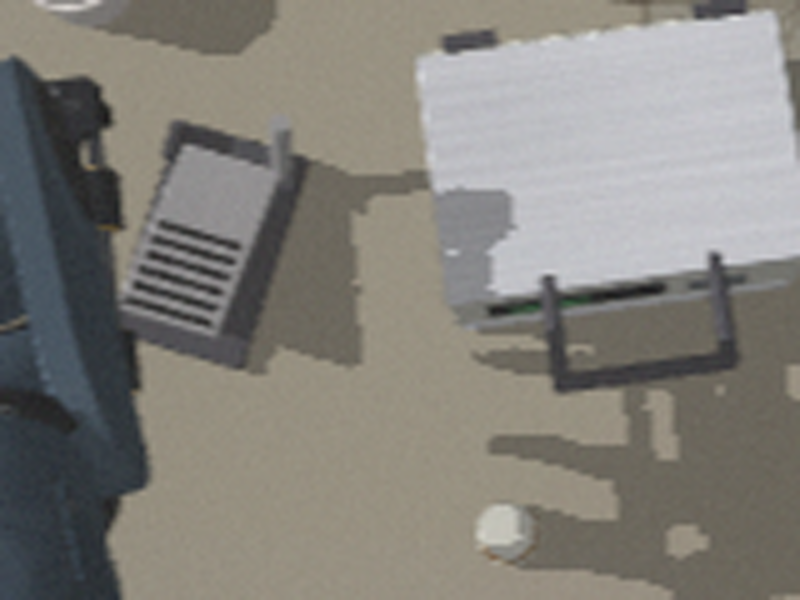

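The move was refused because it left out "twist". The picture shows the arm still left of the treadle, the pedal at rest, and the bar at about crop (648,370).

Call:
arm_command:
  plan:
    - {"claw": 0,"dx": 2.3,"dy": 3.8,"dz": 2,"twist": 0}
    - {"claw": 0,"dx": 2.3,"dy": 3.8,"dz": 4,"twist": 0}
    - {"claw": 0,"dx": 2.3,"dy": 3.8,"dz": 6,"twist": 0}
    - {"claw": 0,"dx": 2.3,"dy": 3.8,"dz": 8,"twist": 0}
    - {"claw": 0,"dx": 2.3,"dy": 3.8,"dz": 8.5,"twist": 0}
    - {"claw": 0,"dx": 2.3,"dy": 3.8,"dz": 9,"twist": 0}
    - {"claw": 0,"dx": 2.3,"dy": 3.8,"dz": 9,"twist": 0}
    - {"claw": 0,"dx": 2.3,"dy": 3.8,"dz": 9,"twist": 0}

```text
time_s: 1.48
position: [0.4986, 0.2697, 0.0678]
tcp_rot: [[0.99, 0.143, 0.001], [0.143, -0.99, -0.006], [-0.0, 0.006, -1.0]]
force: [1.2, 0.1, -1.5]
opening: 0.005
```

```bash
python3 - <<'E'
from h import *
go([.495,.276,.031],8.6)
t=bot.capture('top');crop('top',130,150,290,270,5,'pics/t4.png',t)
E
```

```text
t 1.48 pos [0.4986 0.2697 0.0678] yaw 8.23 F [ 1.1507  0.1065 -1.4618] open 0.005 j [17.3069 38.5356 97.41   -0.4966 44.1271  9.4296]
move cm [-0.27 -0.7   3.68] twist -0.3661038321295962
```

View pics/t4.png

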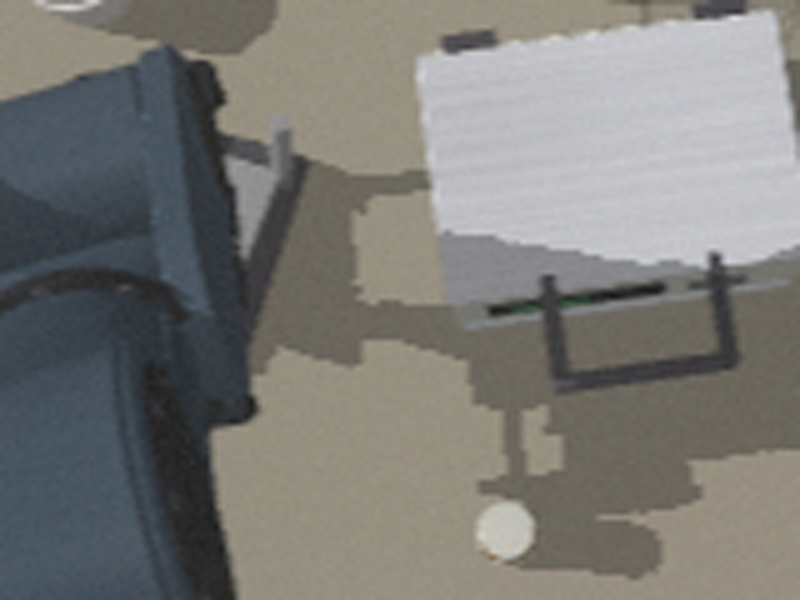

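The arm hides the pedal, so I'll press using the measured position and the wrist force.

Call:
arm_command:
  plan:
    - {"claw": 0,"dx": -0.3,"dy": -0.7,"dz": 0.4,"twist": 0}
    - {"claw": 0,"dx": -0.3,"dy": -0.7,"dz": 0.9,"twist": 0}
    - {"claw": 0,"dx": -0.3,"dy": -0.7,"dz": 1.4,"twist": 0}
    - {"claw": 0,"dx": -0.3,"dy": -0.7,"dz": 1.9,"twist": 0}
    - {"claw": 0,"dx": -0.3,"dy": -0.7,"dz": 2.4,"twist": 0}
    - {"claw": 0,"dx": -0.3,"dy": -0.7,"dz": 2.8,"twist": 0}
    - {"claw": 0,"dx": -0.3,"dy": -0.7,"dz": 3.1,"twist": 0}
    - {"claw": 0,"dx": -0.3,"dy": -0.7,"dz": 3.4,"twist": 0}

```text
time_s: 2.2
position: [0.4933, 0.2766, 0.0339]
tcp_rot: [[0.99, 0.142, -0.002], [0.142, -0.99, -0.005], [-0.003, 0.005, -1.0]]
force: [-5.2, 4.1, 6.8]
opening: 0.004
```

Call:
arm_command:
  plan:
    - {"claw": 0,"dx": 0,"dy": 0,"dz": 0.2,"twist": 0}
    - {"claw": 0,"dx": 0,"dy": 0,"dz": 0.3,"twist": 0}
    - {"claw": 0,"dx": 0,"dy": 0,"dz": 0.3,"twist": 0}
    - {"claw": 0,"dx": 0,"dy": 0,"dz": 0.4,"twist": 0}
    - {"claw": 0,"dx": 0,"dy": 0,"dz": 0.4,"twist": 0}

```text
time_s: 2.62
position: [0.4931, 0.2768, 0.0322]
tcp_rot: [[0.99, 0.142, -0.002], [0.142, -0.99, -0.005], [-0.002, 0.004, -1.0]]
force: [-5.0, 0.2, 22.0]
opening: 0.007
```

Call:
arm_command:
  plan:
    - {"claw": 0,"dx": 0,"dy": 0,"dz": 0.1,"twist": 0}
    - {"claw": 0,"dx": 0,"dy": 0,"dz": 0.1,"twist": 0}
    - {"claw": 0,"dx": 0,"dy": 0,"dz": 0.1,"twist": 0}
    - {"claw": 0,"dx": 0,"dy": 0,"dz": 0.1,"twist": 0}

```text
time_s: 2.95
position: [0.4931, 0.2768, 0.0325]
tcp_rot: [[0.99, 0.142, -0.001], [0.142, -0.99, -0.005], [-0.002, 0.004, -1.0]]
force: [-2.6, -0.6, 14.0]
opening: 0.005
```

Call:
arm_command:
  plan:
    - {"claw": 0,"dx": 0,"dy": 0,"dz": -0.5,"twist": 0}
    - {"claw": 0,"dx": 0,"dy": 0,"dz": -1.5,"twist": 0}
    - {"claw": 0,"dx": 0,"dy": 0,"dz": -2.5,"twist": 0}
    - {"claw": 0,"dx": 0,"dy": 0,"dz": -4.5,"twist": 0}
    - {"claw": 0,"dx": 0,"dy": 0,"dz": -7.5,"twist": 0}
    - {"claw": 0,"dx": 0,"dy": 0,"dz": -11,"twist": 0}
    - {"claw": 0.6,"dx": 0,"dy": 0,"dz": -15,"twist": 0}
    - {"claw": 0.6,"dx": 0,"dy": 0,"dz": -18,"twist": 0}

```text
time_s: 3.62
position: [0.4931, 0.2777, 0.215]
tcp_rot: [[0.99, 0.142, -0.001], [0.142, -0.99, -0.004], [-0.002, 0.004, -1.0]]
force: [0.5, 0.1, -0.2]
opening: 0.084
```

```bash
python3 - <<'E'
from h import *
go([.4412,.018,.18],8.6)
E
```

```text
t 3.62 pos [0.4931 0.2777 0.215 ] yaw 8.15 F [ 0.4741  0.0877 -0.2438] open 0.084 j [18.1877 26.2548 91.0438 -0.2325 62.8401 10.1449]
move cm [-8.81 24.96  3.62] twist -0.45101627513986386
```

Call:
arm_command:
  plan:
    - {"claw": 0.45,"dx": -1.2,"dy": 3.5,"dz": 0,"twist": 0}
    - {"claw": 0.45,"dx": -2.5,"dy": 7,"dz": 0,"twist": 0}
    - {"claw": 0.45,"dx": -4,"dy": 11,"dz": 0,"twist": 0}
    - {"claw": 0.45,"dx": -5.3,"dy": 15,"dz": 0,"twist": 0}
    - {"claw": 0.45,"dx": -6.7,"dy": 19,"dz": 0.5,"twist": -0.5}
    - {"claw": 0.45,"dx": -8,"dy": 23,"dz": 1,"twist": -0.5}
    - {"claw": 0.45,"dx": -8.8,"dy": 25,"dz": 1.5,"twist": -0.5}
    - {"claw": 0.45,"dx": -8.8,"dy": 25,"dz": 2,"twist": -0.5}

```text
time_s: 4.28
position: [0.4398, 0.0141, 0.1959]
tcp_rot: [[0.989, 0.145, -0.003], [0.145, -0.989, -0.005], [-0.004, 0.004, -1.0]]
force: [-0.6, 0.5, -0.2]
opening: 0.448
```

```bash
python3 - <<'E'
from h import *
go([.4412,.018,.11],8.6)
s=bot.capture('side');crop('side',150,100,330,235,4,'pics/s5.png',s)
t=bot.capture('top');crop('top',130,140,390,270,3,'pics/t5.png',t)
E
```

```text
t 4.28 pos [0.4398 0.0141 0.1959] yaw 8.35 F [-0.607   0.4559 -0.1571] open 0.448 j [-12.5378  18.5752 109.2179  -0.4066  52.3316 -20.6401]
move cm [ 0.23 -0.4   8.59] twist -0.24939937260248257
```

View pics/s5.png

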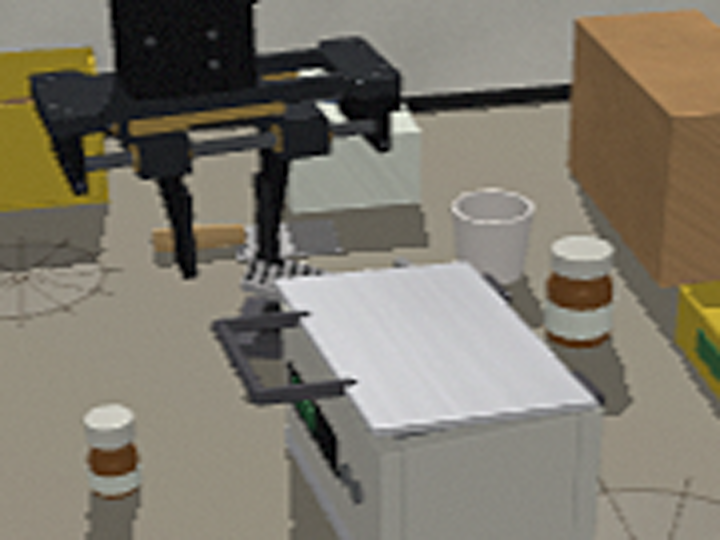

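View pics/t5.png

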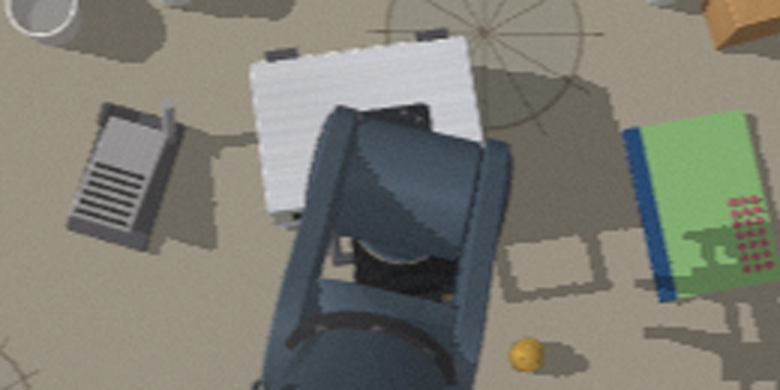

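The side view shows the open fingers above the handle at crop (185,270) and (270,260). The top view shows the pedal back up. Next I descend around the bar.

Call:
arm_command:
  plan:
    - {"claw": 0.45,"dx": 0.2,"dy": -0.4,"dz": 1,"twist": 0}
    - {"claw": 0.45,"dx": 0.2,"dy": -0.4,"dz": 2.5,"twist": 0}
    - {"claw": 0.45,"dx": 0.2,"dy": -0.4,"dz": 4,"twist": 0}
    - {"claw": 0.45,"dx": 0.2,"dy": -0.4,"dz": 5.5,"twist": 0}
    - {"claw": 0.45,"dx": 0.2,"dy": -0.4,"dz": 7,"twist": 0}
    - {"claw": 0.45,"dx": 0.2,"dy": -0.4,"dz": 8,"twist": 0}
    - {"claw": 0.45,"dx": 0.2,"dy": -0.4,"dz": 8.6,"twist": 0}
    - {"claw": 0.45,"dx": 0.2,"dy": -0.4,"dz": 8.6,"twist": 0}

```text
time_s: 5.05
position: [0.4406, 0.0227, 0.1085]
tcp_rot: [[0.989, 0.149, -0.007], [0.149, -0.989, -0.002], [-0.007, 0.001, -1.0]]
force: [0.2, -0.2, 0.5]
opening: 0.448
```

Call:
arm_command:
  plan:
    - {"claw": 0,"dx": 0,"dy": 0,"dz": 0,"twist": 0}
    - {"claw": 0,"dx": 0,"dy": 0,"dz": 0,"twist": 0}
    - {"claw": 0,"dx": 0,"dy": 0,"dz": 0,"twist": 0}
    - {"claw": 0,"dx": 0,"dy": 0,"dz": 0,"twist": 0}
    - {"claw": 0,"dx": 0,"dy": 0,"dz": 0,"twist": 0}
    - {"claw": 0,"dx": 0,"dy": 0,"dz": 0,"twist": 0}

```text
time_s: 5.55
position: [0.4422, 0.0227, 0.109]
tcp_rot: [[0.989, 0.148, -0.003], [0.148, -0.989, -0.002], [-0.003, 0.001, -1.0]]
force: [2.6, 2.6, -0.9]
opening: 0.103
```

```bash
python3 - <<'E'
from h import *
go([.4412,.018,.11],8.6)
s=bot.capture('side');crop('side',150,100,330,235,4,'pics/s6.png',s)
# arc
c=np.array([np.cos(np.radians(8.6)),np.sin(np.radians(8.6))]);
st=bot.read_state();p=st['position'];R=st['tcp_rot'];g=p+np.array([0,0,.019])
H=np.array([.6284,.0464,.110]);r=np.hypot((H-g)[:2]@c,(g-H)[2]);a0=np.arctan2((g-H)[2],(H-g)[:2]@c);print('r',r,'a0',a0)
a0=max(a0,.08)
for a in np.arange(a0,1.67,.1):
    d=.19
    dx=d*(np.cos(a0)-np.cos(a));dz=d*(np.sin(a)-np.sin(a0))
    print(round(a,2),(100*R.T@np.array([dx*c[0],dx*c[1],dz])).round(2))
E
```

```text
t 5.55 pos [0.4422 0.0227 0.109 ] yaw 8.51 F [ 2.5682  2.5532 -0.8648] open 0.103 j [-11.4783  28.1035 113.6938  -0.2231  38.3321 -19.818 ]
move cm [-0.17  0.45 -0.09] twist -0.08517395500334146
r 0.18849522387729392 a0 0.09571764162147867
0.1 [0. 0. 0.]
0.2 [ 0.27  0.   -1.88]
0.3 [ 0.73  0.   -3.72]
0.4 [ 1.36  0.01 -5.51]
0.5 [ 2.18  0.01 -7.23]
0.6 [ 3.16  0.01 -8.86]
0.7 [  4.3    0.01 -10.38]
0.8 [  5.58   0.01 -11.77]
0.9 [  7.     0.01 -13.04]
1.0 [  8.53   0.01 -14.16]
1.1 [ 10.17   0.01 -15.11]
1.2 [ 11.9    0.01 -15.9 ]
1.3 [ 13.7    0.01 -16.51]
1.4 [ 15.55   0.01 -16.94]
1.5 [ 17.43   0.   -17.19]
1.6 [ 19.33   0.   -17.24]
```

View pics/s6.png

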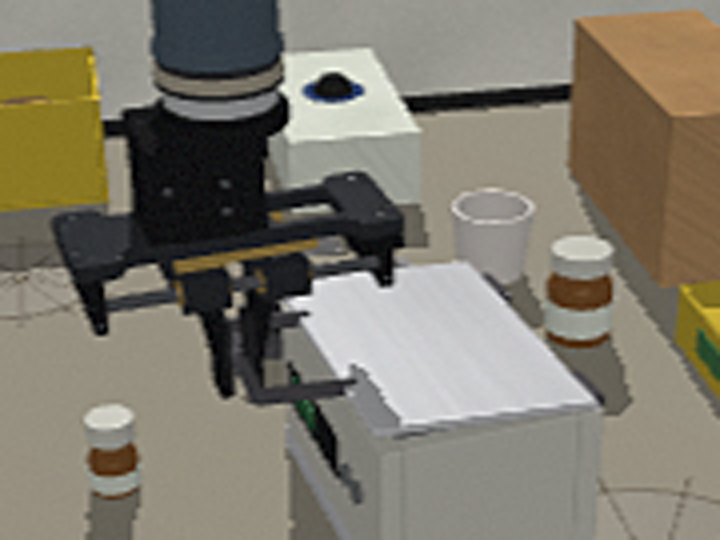

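The bar is gripped: the opening reads 9 mm and the picture shows the fingers on the bar at crop (235,370). Next I swing it along the arc.

Call:
arm_command:
  plan:
    - {"claw": 0,"dx": 0.1,"dy": 0,"dz": -1.0,"twist": 0}
    - {"claw": 0,"dx": 0.27,"dy": 0,"dz": -1.9,"twist": 0}
    - {"claw": 0,"dx": 0.7,"dy": 0,"dz": -3.7,"twist": 0}
    - {"claw": 0,"dx": 1.4,"dy": 0,"dz": -5.5,"twist": 0}
    - {"claw": 0,"dx": 2.2,"dy": 0,"dz": -7.2,"twist": 0}
    - {"claw": 0,"dx": 3.2,"dy": 0,"dz": -8.9,"twist": 0}
    - {"claw": 0,"dx": 4.3,"dy": 0,"dz": -10.4,"twist": 0}
    - {"claw": 0,"dx": 5.0,"dy": 0,"dz": -11.2,"twist": 0}

```text
time_s: 6.27
position: [0.4955, 0.0305, 0.2222]
tcp_rot: [[0.989, 0.147, 0.004], [0.147, -0.989, -0.001], [0.004, 0.002, -1.0]]
force: [9.0, 1.0, -11.4]
opening: 0.094
```

```bash
cat >> h.py <<'E'
def arc():
    c=np.array([np.cos(np.radians(8.6)),np.sin(np.radians(8.6))]);
    st=bot.read_state();p=st['position'];R=st['tcp_rot'];g=p+np.array([0,0,.019])
    H=np.array([.6295,.0464,.110]);r=np.hypot((H-g)[:2]@c,(g-H)[2]);a0=np.arctan2((g-H)[2],(H-g)[:2]@c);print('r',r,'a0',a0,'F',st['force'],'open',st['opening'])
    for a in np.arange(a0+.1,1.8,.1):
        t=H.copy();t[:2]-=.19*np.cos(a)*c;t[2]+=.19*np.sin(a)
        print(round(a,2),(100*R.T@(t-g)).round(2))
E
python3 - <<'E'
from h import *
arc()
s=bot.capture('side');crop('side',150,60,350,210,4,'pics/s7.png',s)
E
```

```text
r 0.18812278110775002 a0 0.7715627445446489 F [  9.0194   1.0087 -11.447 ] open 0.09411470425475865
0.87 [ 1.26  0.43 -1.42]
0.97 [ 2.78  0.43 -2.56]
1.07 [ 4.4   0.43 -3.55]
1.17 [ 6.12  0.43 -4.36]
1.27 [ 7.91  0.43 -5.01]
1.37 [ 9.75  0.42 -5.47]
1.47 [11.63  0.42 -5.74]
1.57 [13.52  0.41 -5.83]
1.67 [15.42  0.41 -5.72]
1.77 [17.3   0.41 -5.43]
```

View pics/s7.png

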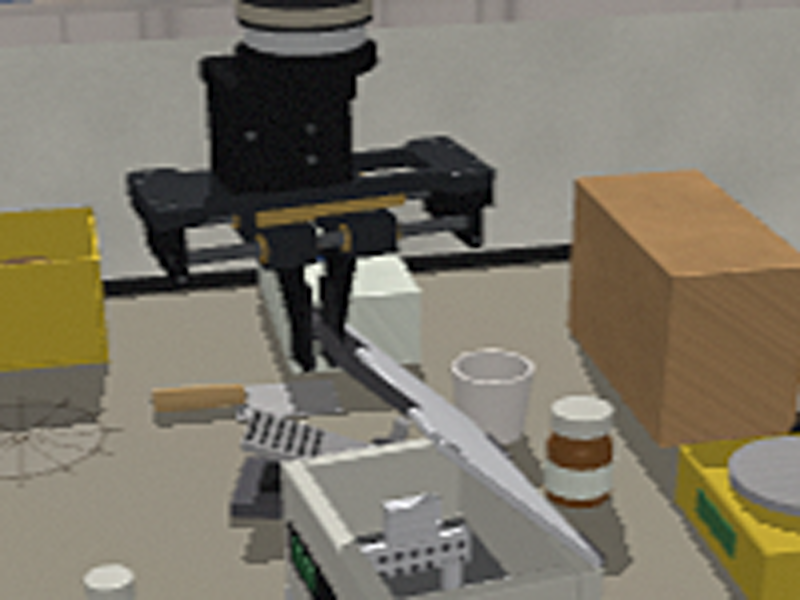

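The flap is opening at about 0.77 rad, and the holed plate with its flat tab shows at crop (412,530), on the far (+y) side. I'll continue the swing.

Call:
arm_command:
  plan:
    - {"claw": 0,"dx": 1.2,"dy": 0,"dz": -1.4,"twist": 0}
    - {"claw": 0,"dx": 2.8,"dy": 0,"dz": -2.6,"twist": 0}
    - {"claw": 0,"dx": 4.4,"dy": 0,"dz": -3.5,"twist": 0}
    - {"claw": 0,"dx": 6.1,"dy": 0,"dz": -4.4,"twist": 0}
    - {"claw": 0,"dx": 7.9,"dy": 0,"dz": -5.0,"twist": 0}
    - {"claw": 0,"dx": 9.7,"dy": 0,"dz": -5.5,"twist": 0}
    - {"claw": 0,"dx": 11.6,"dy": 0,"dz": -5.7,"twist": 0}
    - {"claw": 0,"dx": 12.5,"dy": 0,"dz": -5.8,"twist": 0}

```text
time_s: 6.98
position: [0.6185, 0.0488, 0.2784]
tcp_rot: [[0.989, 0.147, -0.003], [0.147, -0.989, -0.002], [-0.003, 0.001, -1.0]]
force: [-1.3, -2.1, -9.6]
opening: 0.096
```

```bash

python3 - <<'E'
from h import *
arc()
s=bot.capture('side');crop('side',150,40,350,190,4,'pics/s8.png',s)
E
```

```text
r 0.1876500053222686 a0 1.5149317530110438 F [-1.2861 -2.1014 -9.5832] open 0.09645124407510186
1.61 [ 1.89  0.4  -0.25]
1.71 [ 3.78  0.39 -0.08]
```

View pics/s8.png

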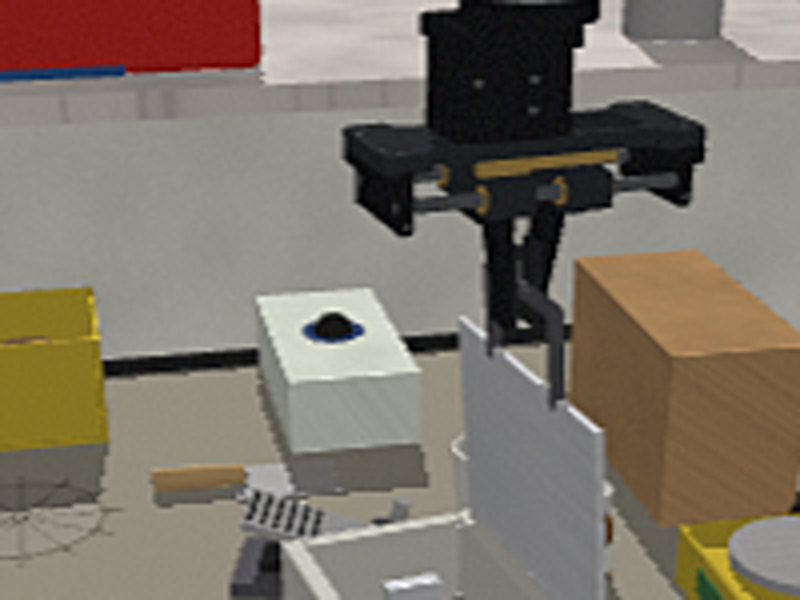

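The flap stands at about 1.5 rad. I'll nudge it slightly past upright for clearance, then release.

Call:
arm_command:
  plan:
    - {"claw": 0,"dx": 0.9,"dy": 0,"dz": -0.1,"twist": 0}
    - {"claw": 0,"dx": 1.9,"dy": 0,"dz": -0.2,"twist": 0}
    - {"claw": 0,"dx": 2.6,"dy": 0,"dz": -0.1,"twist": 0}
    - {"claw": 0,"dx": 2.6,"dy": 0,"dz": -0.1,"twist": 0}
    - {"claw": 0.3,"dx": 2.6,"dy": 0,"dz": -0.1,"twist": 0}
    - {"claw": 0.3,"dx": 2.6,"dy": 0,"dz": -0.1,"twist": 0}
    - {"claw": 0.3,"dx": 2.6,"dy": 0,"dz": -0.1,"twist": 0}
    - {"claw": 0.3,"dx": 2.6,"dy": 0,"dz": -0.1,"twist": 0}

```text
time_s: 7.7
position: [0.6466, 0.0529, 0.2817]
tcp_rot: [[0.989, 0.147, 0.004], [0.147, -0.989, -0.001], [0.004, 0.002, -1.0]]
force: [-0.0, -0.6, -0.3]
opening: 0.273
```

Call:
arm_command:
  plan:
    - {"claw": 0.3,"dx": 0,"dy": 0,"dz": -1,"twist": 0}
    - {"claw": 0.3,"dx": 0,"dy": 0,"dz": -2.5,"twist": 0}
    - {"claw": 0.3,"dx": 0,"dy": 0,"dz": -4,"twist": 0}
    - {"claw": 0.3,"dx": -1,"dy": 0,"dz": -5.5,"twist": 0}
    - {"claw": 0.3,"dx": -3,"dy": 0,"dz": -6.5,"twist": 7}
    - {"claw": 0.3,"dx": -6,"dy": 0,"dz": -6.5,"twist": 14}
    - {"claw": 0.3,"dx": -9,"dy": 0,"dz": -6.5,"twist": 21}
    - {"claw": 0.3,"dx": -12,"dy": 0,"dz": -6.5,"twist": 28}

```text
time_s: 8.37
position: [0.5271, 0.0352, 0.3481]
tcp_rot: [[0.941, -0.34, 0.008], [-0.34, -0.941, -0.002], [0.008, -0.001, -1.0]]
force: [-0.2, 0.3, -0.3]
opening: 0.301
```

Call:
arm_command:
  plan:
    - {"claw": 0.4,"dx": -4,"dy": 2,"dz": 0,"twist": 7}
    - {"claw": 0.4,"dx": -8,"dy": 4,"dz": 0,"twist": 14}
    - {"claw": 0.4,"dx": -10,"dy": 5,"dz": 0,"twist": 21}
    - {"claw": 0.4,"dx": -12,"dy": 6,"dz": 0,"twist": 28}
    - {"claw": 0.4,"dx": -12,"dy": 6,"dz": 0,"twist": 35}
    - {"claw": 0.4,"dx": -12,"dy": 6,"dz": 0,"twist": 42}
    - {"claw": 0.4,"dx": -12,"dy": 6,"dz": 0,"twist": 49}
    - {"claw": 0.4,"dx": -12,"dy": 6,"dz": 0,"twist": 56}

```text
time_s: 9.03
position: [0.3943, 0.0195, 0.3489]
tcp_rot: [[0.238, -0.971, 0.013], [-0.971, -0.238, -0.003], [0.006, -0.012, -1.0]]
force: [-0.8, -0.0, -0.2]
opening: 0.401
```

```bash

python3 - <<'E'
from h import *
go([.45,.05,.34],-81.4)
s=bot.capture('side');crop('side',150,80,350,230,4,'pics/s9.png',s)
t=bot.capture('top');crop('top',190,130,320,240,6,'pics/t9.png',t)
E
```

```text
t 9.03 pos [0.3943 0.0195 0.3489] yaw -76.21 F [-0.7601 -0.0059 -0.2377] open 0.401 j [-13.5271   2.2972 102.0181   0.0293  74.9409  62.6775]
move cm [-1.65 -6.12  0.95] twist 5.186097991375391
```

View pics/s9.png

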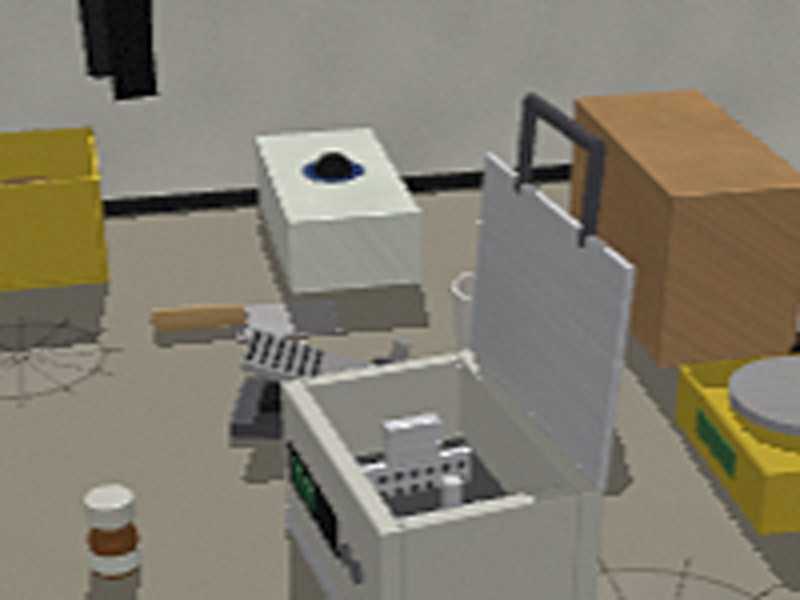

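View pics/t9.png

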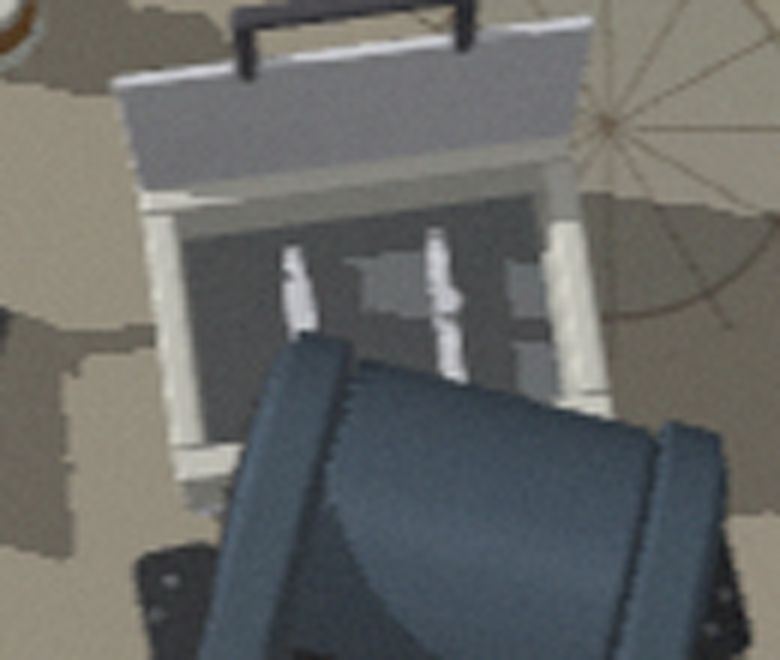

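The side view shows the flap upright, the counting plate's flat tab at crop (412,440) and the blank's knob at (452,488). In the top view the arm hides most of the tab. I'll check the tab's expected position against the pixels.

```bash

python3 - <<'E'
from h import *
c=np.array([np.cos(np.radians(8.6)),np.sin(np.radians(8.6)),0]);y=np.array([-c[1],c[0],0])
H=np.array([.629,.0464,0.]);O=H-.065*c
tab=O+.034*y+[0,0,.086];print('O',O,'tab',tab)
f=lambda p:((proj('side',p)-[150,80]+.4)*4).round(1)
g=lambda p:((proj('top',p)-[190,130]+.4)*6).round(1)
print('tab top centre',f(tab+[0,0,.014]),'front face centre',f(tab-.006*y),'ends',f(tab-.006*y+.018*c+[0,0,.014]),f(tab-.006*y-.018*c+[0,0,.014]))
print('knob top',f(O-.034*y+[0,0,.094]))
print('top: plate +x end',g(O+.034*y+.04*c+[0,0,.072]),'blank',g(O-.034*y+.04*c+[0,0,.072]))
S=lambda x,y:(x/4+150-.4,y/4+80-.4)
T=lambda x,y:(x/6+190-.4,y/6+130-.4)
print('side ray at z .1, tab top',onz('side',S(412,420),.1),onz('side',S(452,480),.094))
print('top ray plate end',onz('top',T(292,248),.072),O+.034*y+.04*c, onz('top',T(435,232),.072),O-.034*y+.04*c)
# counter rim front-right corner etc
for q in [(.07,.1),(-.07,.1),(.07,-.1)]:print('rim',q,g(O+q[0]*c+q[1]*y+[0,0,.11]),f(O+q[0]*c+q[1]*y+[0,0,.11]))
E
```

```text
O [0.5647 0.0367 0.    ] tab [0.5596 0.0703 0.086 ]
tab top centre [413.3 421.2] front face centre [416.6 444.4] ends [442.7 420.6] [390.3 430.5]
knob top [452.8 480.5]
top: plate +x end [288.5 247.4] blank [431.4 228.1]
side ray at z .1, tab top [0.5592 0.0721 0.1   ] [0.5695 0.0038 0.094 ]
top ray plate end [0.5989 0.0746 0.072 ] [0.5992 0.0763 0.    ] [0.6075 0.0073 0.072 ] [0.6094 0.009  0.    ]
rim (0.07, 0.1) [135.7 184.8] [474.2 347.2]
rim (-0.07, 0.1) [174.5 484.6] [279.1 381.1]
rim (0.07, -0.1) [566.4 127.4] [606.1 489.8]
```

The expected tab position agrees with both views to about 2 mm.

```bash

python3 - <<'E'
from h import *
go([.5595,.070,.20],-81.4)
E
```

```text
t 9.13 pos [0.3944 0.0194 0.3486] yaw -75.85 F [ 0.5618  0.8039 -0.1972] open 0.402 j [-13.5245   2.3396 102.0208   0.0248  74.9373  62.3164]
move cm [ -0.95 -17.08  15.04] twist 5.551198697777295
```

Call:
arm_command:
  plan:
    - {"claw": 0.45,"dx": 0,"dy": -3,"dz": 1,"twist": 2}
    - {"claw": 0.45,"dx": -0.3,"dy": -6,"dz": 3,"twist": 5.5}
    - {"claw": 0.45,"dx": -0.5,"dy": -9,"dz": 5,"twist": 5.5}
    - {"claw": 0.45,"dx": -0.7,"dy": -12,"dz": 8,"twist": 5.5}
    - {"claw": 0.45,"dx": -0.9,"dy": -15,"dz": 10.5,"twist": 5.5}
    - {"claw": 0.45,"dx": -0.9,"dy": -16.5,"dz": 13,"twist": 5.5}
    - {"claw": 0.45,"dx": -0.9,"dy": -17.1,"dz": 15,"twist": 5.5}
    - {"claw": 0.45,"dx": -0.9,"dy": -17.1,"dz": 15,"twist": 5.5}

```text
time_s: 9.8
position: [0.5592, 0.0701, 0.1968]
tcp_rot: [[0.154, -0.988, 0.006], [-0.988, -0.154, -0.002], [0.003, -0.005, -1.0]]
force: [-0.4, -0.4, -1.0]
opening: 0.449
```

```bash

python3 - <<'E'
from h import *
go([.5595,.070,.068],-81.4)
s=bot.capture('side');crop('side',150,80,350,230,4,'pics/s10.png',s)
E
```

```text
t 9.8 pos [0.5592 0.0701 0.1968] yaw -81.14 F [-0.4058 -0.3667 -1.0453] open 0.449 j [-4.1691 27.2084 92.8296 -0.0972 59.6202 77.0151]
move cm [-0.02  0.04 12.88] twist 0.26427044719665105
```

View pics/s10.png

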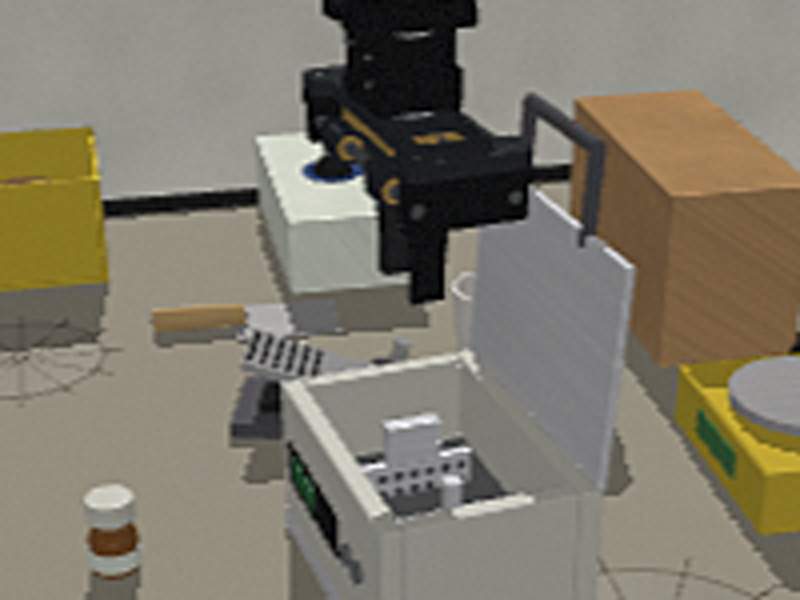

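The gripper is directly above the tab (finger tips at crop (395,270) and (427,300)) and clear of the flap. I'll descend, easing off near the end.

Call:
arm_command:
  plan:
    - {"claw": 0.45,"dx": 0,"dy": 0,"dz": 2,"twist": 0.2}
    - {"claw": 0.45,"dx": 0,"dy": 0,"dz": 4,"twist": 0.2}
    - {"claw": 0.45,"dx": 0,"dy": 0,"dz": 6,"twist": 0.2}
    - {"claw": 0.45,"dx": 0,"dy": 0,"dz": 8,"twist": 0.2}
    - {"claw": 0.45,"dx": 0,"dy": 0,"dz": 10,"twist": 0.2}
    - {"claw": 0.45,"dx": 0,"dy": 0,"dz": 11.5,"twist": 0.2}
    - {"claw": 0.45,"dx": 0,"dy": 0,"dz": 12.7,"twist": 0.2}
    - {"claw": 0.45,"dx": 0,"dy": 0,"dz": 12.8,"twist": 0.2}

```text
time_s: 10.52
position: [0.5597, 0.0694, 0.0712]
tcp_rot: [[0.151, -0.988, 0.007], [-0.988, -0.151, -0.002], [0.003, -0.007, -1.0]]
force: [1.2, 0.4, -0.2]
opening: 0.448
```

```bash

python3 - <<'E'
from h import *
go([.5595,.070,.068],-81.4)
s=bot.capture('side');crop('side',150,80,350,230,4,'pics/s11.png',s)
E
```

```text
t 10.52 pos [0.5597 0.0694 0.0712] yaw -81.3 F [ 1.1931  0.3819 -0.1854] open 0.448 j [-4.2333 37.9316 98.1668 -0.1328 43.494  77.1633]
move cm [-0.06  0.01  0.32] twist 0.09880842344782081
```

View pics/s11.png

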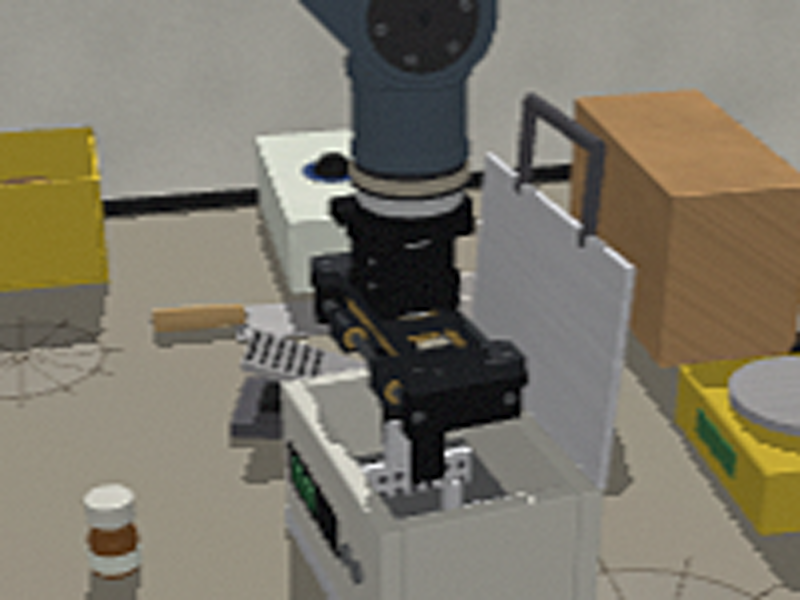

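The near finger is in front of the tab at crop (428,450), between it and the knob. I'll close the gripper now.

Call:
arm_command:
  plan:
    - {"claw": 0.45,"dx": 0,"dy": 0,"dz": 0.3,"twist": 0}
    - {"claw": 0,"dx": 0,"dy": 0,"dz": 0.3,"twist": 0}
    - {"claw": 0,"dx": 0,"dy": 0,"dz": 0.3,"twist": 0}
    - {"claw": 0,"dx": 0,"dy": 0,"dz": 0.3,"twist": 0}
    - {"claw": 0,"dx": 0,"dy": 0,"dz": 0.3,"twist": 0}
    - {"claw": 0,"dx": 0,"dy": 0,"dz": 0.3,"twist": 0}
    - {"claw": 0,"dx": 0,"dy": 0,"dz": 0.3,"twist": 0}
    - {"claw": 0,"dx": 0,"dy": 0,"dz": 0.3,"twist": 0}

```text
time_s: 11.23
position: [0.5604, 0.0694, 0.0692]
tcp_rot: [[0.151, -0.989, 0.009], [-0.989, -0.151, -0.002], [0.003, -0.008, -1.0]]
force: [-0.4, 1.4, 3.2]
opening: 0.135
```

Call:
arm_command:
  plan:
    - {"claw": 0,"dx": 0,"dy": 0,"dz": -0.8,"twist": 0}
    - {"claw": 0,"dx": 0,"dy": 0,"dz": -2,"twist": 0}
    - {"claw": 0,"dx": 0,"dy": 0,"dz": -3.5,"twist": 0}
    - {"claw": 0,"dx": 0,"dy": 0,"dz": -5.5,"twist": 0}
    - {"claw": 0,"dx": 0,"dy": 0,"dz": -8,"twist": 0}
    - {"claw": 0,"dx": 0,"dy": 0,"dz": -11,"twist": 0}
    - {"claw": 0,"dx": 0,"dy": 0,"dz": -14,"twist": 0}
    - {"claw": 0,"dx": 0,"dy": 0,"dz": -16.5,"twist": 0}

```text
time_s: 11.9
position: [0.5589, 0.0698, 0.2363]
tcp_rot: [[0.151, -0.988, 0.01], [-0.989, -0.151, -0.002], [0.004, -0.009, -1.0]]
force: [1.0, -1.2, -2.1]
opening: 0.135
```

```bash

python3 - <<'E'
from h import *
go([.5064,-.2954,.235],-79)
s=bot.capture('side');crop('side',150,60,350,210,4,'pics/s12.png',s)
E
```

```text
t 11.9 pos [0.5589 0.0698 0.2363] yaw -81.32 F [ 1.0217 -1.1859 -2.0731] open 0.135 j [-4.197  24.3012 90.5811 -0.1019 64.564  77.1608]
move cm [35.31 10.7   0.17] twist -2.3154228788474143
```

View pics/s12.png

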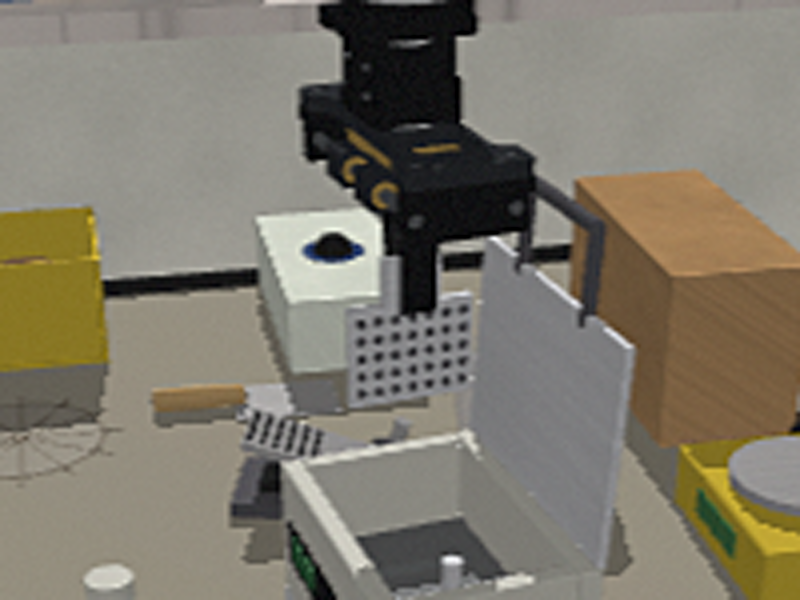

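The perforated plate is out and held upright with its holes visible at crop (410,350), and the blank's knob is still in the bay. Next stop is over the book.

Call:
arm_command:
  plan:
    - {"claw": 0,"dx": 1,"dy": 0.4,"dz": 0,"twist": 0}
    - {"claw": 0,"dx": 3,"dy": 1,"dz": 0,"twist": 0}
    - {"claw": 0,"dx": 6,"dy": 2,"dz": 0,"twist": 0}
    - {"claw": 0,"dx": 9,"dy": 3,"dz": 0,"twist": -1}
    - {"claw": 0,"dx": 12,"dy": 4,"dz": 0,"twist": -1}
    - {"claw": 0,"dx": 15,"dy": 5,"dz": 0,"twist": -2}
    - {"claw": 0,"dx": 18,"dy": 6,"dz": 0,"twist": -2}
    - {"claw": 0,"dx": 20,"dy": 6.5,"dz": 0,"twist": -2}

```text
time_s: 12.62
position: [0.5258, -0.1407, 0.24]
tcp_rot: [[0.184, -0.983, 0.016], [-0.983, -0.184, -0.003], [0.006, -0.015, -1.0]]
force: [0.3, 0.2, -1.8]
opening: 0.133
```

```bash

python3 - <<'E'
from h import *
go([.5064,-.2954,.235],-79)
E
```

```text
t 12.62 pos [ 0.5258 -0.1407  0.24  ] yaw -79.4 F [ 0.3293  0.1983 -1.8456] open 0.133 j [-26.8977  22.4014  93.2444   0.2883  63.4534  52.3683]
move cm [14.84  4.76  0.52] twist -0.395443617624494
```

Call:
arm_command:
  plan:
    - {"claw": 0,"dx": 2,"dy": 0.7,"dz": 0,"twist": 0}
    - {"claw": 0,"dx": 5,"dy": 1.6,"dz": 0,"twist": -0.4}
    - {"claw": 0,"dx": 8,"dy": 2.6,"dz": 0,"twist": -0.4}
    - {"claw": 0,"dx": 11,"dy": 3.6,"dz": 0,"twist": -0.4}
    - {"claw": 0,"dx": 13,"dy": 4.3,"dz": 0,"twist": -0.4}
    - {"claw": 0,"dx": 14.3,"dy": 4.7,"dz": 0,"twist": -0.4}
    - {"claw": 0,"dx": 14.8,"dy": 4.8,"dz": 0,"twist": -0.4}
    - {"claw": 0,"dx": 14.8,"dy": 4.8,"dz": 0,"twist": -0.4}

```text
time_s: 13.28
position: [0.5052, -0.2957, 0.2393]
tcp_rot: [[0.189, -0.982, 0.015], [-0.982, -0.189, -0.002], [0.005, -0.014, -1.0]]
force: [-1.1, 0.6, -2.3]
opening: 0.136
```

Call:
arm_command:
  plan:
    - {"claw": 0,"dx": 0,"dy": 0,"dz": 0,"twist": 0}
    - {"claw": 0,"dx": 0,"dy": 0,"dz": 0,"twist": 0}
    - {"claw": 0,"dx": 0,"dy": 0,"dz": 0,"twist": 0}
    - {"claw": 0,"dx": 0,"dy": 0,"dz": 0,"twist": 0}
    - {"claw": 0,"dx": 0,"dy": 0,"dz": 0,"twist": 0}
    - {"claw": 0,"dx": 0,"dy": 0,"dz": 0,"twist": 0}

```text
time_s: 13.78
position: [0.5054, -0.2951, 0.2394]
tcp_rot: [[0.19, -0.982, 0.015], [-0.982, -0.19, -0.002], [0.005, -0.014, -1.0]]
force: [0.2, -0.3, -1.3]
opening: 0.138
```

```bash

python3 - <<'E'
from h import *
go([.5064,-.2954,.235],-79)
s=bot.capture('side');cv2.imwrite('pics/s13.png',s[:,:,::-1])
t=bot.capture('top');cv2.imwrite('pics/t13.png',t[:,:,::-1])
print(bot.read_state()['qvel'])
E
```

```text
t 13.78 pos [ 0.5054 -0.2951  0.2394] yaw -79.04 F [ 0.2498 -0.2617 -1.3468] open 0.138 j [-41.4759  25.7173  87.4693   0.5307  66.0996  37.3536]
move cm [ 0.04 -0.09  0.44] twist -0.04344096349294091
[-0.2695  0.0802 -0.0673 -0.0608 -0.0958  0.0797]
```

View pics/s13.png

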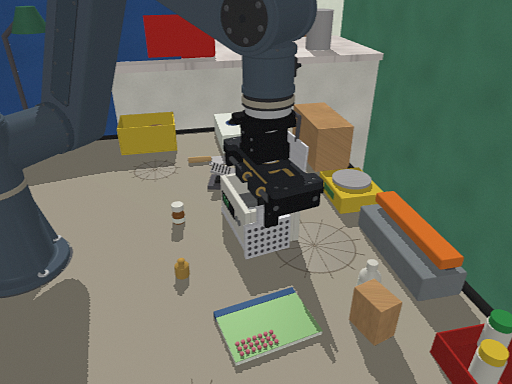

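View pics/t13.png

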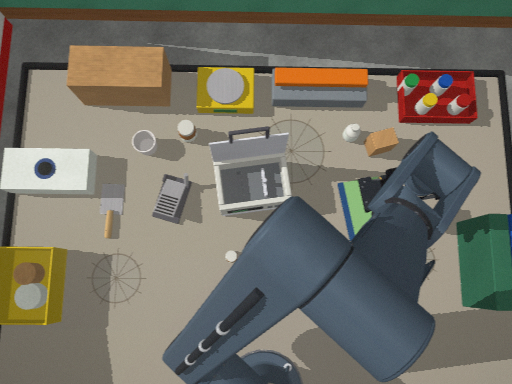

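The side view shows the plate upright in the fingers at (268,235), above the book in 3D. The top view shows the flap open at (250,145), the blank in its slot at (264,183), the pedal up at (172,198) and the visible bystanders unmoved.

```bash
python3 -c "
from rig import bot
print(bot.hand_in())"
```

```text
the job is handed in; nothing more can be done
None
```

I pressed the treadle to its stop and let it back up, opened the flap, drew out the perforated plate and handed in with it held still and upright over the book. It took 13.8 s, and the hand-in reports no verdict.

- **Treadle:** the wrist force rose to 22 N at a tip height of 32 mm, which matches the stop. Later top views show the pedal back up.
- **Flap:** I gripped the bar and swung it past upright to about 1.65 rad, worked out from the arm's motion. The last top picture shows it still open.
- **Plate:** the grip opening stayed at about 12 mm, which matches the tab.
    - The measured tool position puts the tab about 1 mm from the book's middle and 0.258 m up, so the plate's lower edge is about 17 cm above the book.
    - Its length is within about 1° of the book's long edges, and the tilt is under 1°.
- **Everything else:** the blank and the bystanders I could see look unmoved. The arm hid the weight in the last top view, but the side view shows it in place.

One move was refused because it left out a field; nothing moved, and I sent it again. The arm hid the pedal during the press, so that step rests on the force and height readings.

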